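# Swing-check two forged latches and mark the one that binds

## Task

Check the two forged gate latches by feel: first the left one, then the right one as the robot sees them, swing each by its knob from its home side counterclockwise through its arc until it meets its end stop, or push just until you feel it bind, and never force it. Leave the free latch swung fully over on its grey plate, bring the binding one back over its blue keeper plate, and stand the red marker on the white disc of the board whose latch binds. Leave everything else on the bench alone.

Things in the scene. Friction and masses are not known exactly. Their poses are not given: they have to be found in the camera images.
- board_a: Square pale wooden board, 200 x 200 x 24 mm, fixed; one of two alike, one left (y > 0), one right (y < 0) as the robot sees them; which name is where changes. Origin at the centre of its underside, z up. In its frame, mm: latch pivot axis at (-65, -65), blue keeper plate (knob's home) at (65, -65), grey plate (knob fully over) at (-65, 65), white disc at (55, 55).
- bracket_a: Dark steel hinge bracket under this latch's pivot, 36 x 36 x 10 mm, origin on the pivot axis on top of the board. Unloaded, its axes match the board's; it twists elastically, about 20 N m per rad, when the latch is pushed against a bind or its end stop. Over 0.12 rad (about 18 N at the knob) the latch is being forced.
- latch_a: Forged steel latch bar, 145 x 22 x 8 mm, swinging level, bar top 42 mm above the bench. Origin on the pivot axis on the board's top, x along the bar to the knob. Angle 0 (home): x along the board's x, no stop there. Starts at -0.15 to 0.45 rad, opens counterclockwise from above, end stop at 1.57 rad (x along the board's y). Stays where it is left.
- knob_a (a point): Middle of this latch's upright round steel knob post: 18 mm across, 130 mm from the pivot axis, from 42 to 90 mm above the bench; this point is at 67 mm. A free latch takes under 1.5 N here. One of the two, looking alike, binds somewhere from 0.55 to 1.05 rad: there the push climbs about 12 N per 10 mm. The other is free to its end stop.
- disc_a (a point): Centre of this board's white disc (80 mm across), on the board's top, 24 mm above the bench.
- board_b: Square pale wooden board, 200 x 200 x 24 mm, fixed; one of two alike, one left (y > 0), one right (y < 0) as the robot sees them; which name is where changes. Origin at the centre of its underside, z up. In its frame, mm: latch pivot axis at (-65, -65), blue keeper plate (knob's home) at (65, -65), grey plate (knob fully over) at (-65, 65), white disc at (55, 55).
- bracket_b: Dark steel hinge bracket under this latch's pivot, 36 x 36 x 10 mm, origin on the pivot axis on top of the board. Unloaded, its axes match the board's; it twists elastically, about 20 N m per rad, when the latch is pushed against a bind or its end stop. Over 0.12 rad (about 18 N at the knob) the latch is being forced.
- latch_b: Forged steel latch bar, 145 x 22 x 8 mm, swinging level, bar top 42 mm above the bench. Origin on the pivot axis on the board's top, x along the bar to the knob. Angle 0 (home): x along the board's x, no stop there. Starts at -0.15 to 0.45 rad, opens counterclockwise from above, end stop at 1.57 rad (x along the board's y). Stays where it is left.
- knob_b (a point): Middle of this latch's upright round steel knob post: 18 mm across, 130 mm from the pivot axis, from 42 to 90 mm above the bench; this point is at 67 mm. A free latch takes under 1.5 N here. One of the two, looking alike, binds somewhere from 0.55 to 1.05 rad: there the push climbs about 12 N per 10 mm. The other is free to its end stop.
- disc_b (a point): Centre of this board's white disc (80 mm across), on the board's top, 24 mm above the bench.
- red_marker: Red reject marker, loose steel, about 0.16 kg: round foot 48 mm across and 12 mm thick, then a stem 20 mm across up to 58 mm. Origin at the centre of its underside, z up. It stands on the bench between the boards, with a green one like it some 100 mm or more away in x.
- green_marker: Same marker painted green (for passed work, not needed now). 58 mm tall, origin at the centre of its base.
- hammer: Hammer with a wooden handle, lying to the right of the robot.
- brush: Brush, lying across, beyond the boards.
- rivet_jar: Amber glass jar with a black lid, 60 mm across, 85 mm tall, origin under its centre.
- mug: Blue mug, 76 mm across, 90 mm tall, origin under its centre, at the left.
- bamboo: Upright bamboo offcut, 48 mm across, 90 mm tall, origin under its centre.
- oil_can: Steel and yellow can, 52 mm across, 120 mm tall, origin under its centre, near the robot.
Mind the look-alikes: they are no part of the job. What is meant by the red_marker is not purple or turquoise, and is the smaller of those in its own colour.

How it is judged (in metres and radians):
On the way, in this order (a step that is already met when the one before it is completed fails the run):
1. the left latch has been swung over to its end stop (within 8 degrees), or pushed into its bind (bracket twisted over 0.015 rad, about 2.3 N at the knob) (((world y of board_a above 0 m and ((angle between the x axis of bracket_a and the x axis of board_a, either way round above 0.015 rad and y of knob_a in the frame of board_a above -0.01 m) or (x of knob_a in the frame of board_a below -0.0455 m and y of knob_a in the frame of board_a above 0 m))) or (world y of board_b above 0 m and ((angle between the x axis of bracket_b and the x axis of board_b, either way round above 0.015 rad and y of knob_b in the frame of board_b above -0.01 m) or (x of knob_b in the frame of board_b below -0.0455 m and y of knob_b in the frame of board_b above 0 m))))), for 0.05 s.
2. then the right latch likewise (((world y of board_a below 0 m and ((angle between the x axis of bracket_a and the x axis of board_a, either way round above 0.015 rad and y of knob_a in the frame of board_a above -0.01 m) or (x of knob_a in the frame of board_a below -0.0455 m and y of knob_a in the frame of board_a above 0 m))) or (world y of board_b below 0 m and ((angle between the x axis of bracket_b and the x axis of board_b, either way round above 0.015 rad and y of knob_b in the frame of board_b above -0.01 m) or (x of knob_b in the frame of board_b below -0.0455 m and y of knob_b in the frame of board_b above 0 m))))), for 0.05 s.
At the end, for the whole second after the job is handed in: The free latch lies over its grey plate (within 8 degrees), the binding latch is back over its blue keeper plate (knob within 20 mm sideways), and the red marker stands upright and still on the white disc of the binding latch's board, within 25 mm of its centre ((((x of knob_a in the frame of board_a above 0.04 m and y of knob_a in the frame of board_a between -0.085 and -0.045 m) and (x of knob_b in the frame of board_b below -0.0455 m and y of knob_b in the frame of board_b above 0 m) and horizontal distance between red_marker and disc_a below 0.025 m) or ((x of knob_b in the frame of board_b above 0.04 m and y of knob_b in the frame of board_b between -0.085 and -0.045 m) and (x of knob_a in the frame of board_a below -0.0455 m and y of knob_a in the frame of board_a above 0 m) and horizontal distance between red_marker and disc_b below 0.025 m)) and z of red_marker in the frame of board_a between 0.021 and 0.028 m and angle between red_marker's own z axis and vertical below 0.1 rad and linear speed of red_marker below 0.02 m/s and angular speed of each of latch_a, latch_b below 0.05 rad/s); the robot touches nothing.
It fails at once if a latch is forced: bracket twisted over 0.12 rad, about 18 N at the knob (one board) (angle between the x axis of bracket_a and the x axis of board_a, either way round above 0.12 rad).
It fails at once if a latch is forced: bracket twisted over 0.12 rad, about 18 N at the knob (the other) (angle between the x axis of bracket_b and the x axis of board_b, either way round above 0.12 rad).
It fails at once if something else on the bench is moved by more than 30 mm (distance of any of green_marker, hammer, brush, rivet_jar, mug, bamboo, oil_can from where it was at the start of the episode above 0.03 m).
It also fails if it takes over 72 s, if anything falls off the work surface, if the arm or the gripper's body presses on something with over 40 N, if the wrist force passes 120 N, or if a joint passes its speed limit or range.

## Robot

A 6-joint arm with a two-finger parallel gripper is mounted at the origin on the work surface. World frame = base frame: x ahead of the robot, y to its left, z up, the work surface at z = 0. Lengths are in m, angles in degrees, forces in N, time in s.
With the tool pointing down it reaches from about 0.4 to 0.825 m from the base axis. Payload 7 kg.
Tool frame: the origin (TCP) lies at the very end of the fingers, on their centre line; the grasp point (between the pads) lies tcp_to_grasp behind it (tcp_to_grasp is the distance from the TCP to the grasp point, in m); x points along the fingers, y is the direction in which the jaws open and shut, and the axes are right-handed (so a half turn about x gives the same grasp; the last joint's range is limited). The gripper opens to 88 mm and grips with 3 to 60 N. Pads are 19 mm wide; open, the fingers measure 130 mm over their backs; the gripper's body (78 mm by 193 mm) begins 47 mm behind the grasp point.
Start: joints at [16.507, 20.546, 0.682, 0, -70.136, -16.507], TCP at [0.675, -0, 0.227] pointing down, gripper open.
Joint ranges: [-176.03, 176.03], [-82.01, 121.73], [-58.28, 71.71], [-173.87, 95.51], [-174.79, -0.11], [-173.66, 173.66]. Speed limits (degrees/s): [136.94, 136.94, 172.46, 180, 180, 180].

## Interface

Orientations are given as [roll, pitch, yaw] about the fixed x, y, z axes, in that order (R = Rz(yaw) Ry(pitch) Rx(roll)).
In Python, from plant import * gives the robot as it stands. The module is installed in compiled form; this text tells all that it offers.
- The arm moves only by the shell command python3 -m pendant 'ROWS'. ROWS is JSON, a list of rows, each an object with "claw": the finger opening in mm, from 0 to 87.6; "linear": the shift along the tool's x, y, z in mm, a list of three; "twist": the turn about the tool's x in rad. In form: [{"claw": claw, "linear": [tx, ty, tz], "twist": twist}, ...]. A call has exactly 10 rows; each row shifts and turns the commanded pose from where the row before left it, along the tool's axes as they then stand; what a row does not reach is not made up. A row lasts 1/12 s, in which the tool goes at most 41.7 mm and 7.16 degrees, less where a joint would pass 70% of its speed; a pose out of reach is approached as far as the arm can. A call with a gripper value outside its range is refused whole. The fingers move at their own pace and stop on an object; the grip force is fixed at half the most. Time passes only in rows, so rows that do not move let the fingers close, or fill a call up. It gives the time, the measured TCP pose, the force and the opening at its end, in the units of the state.
- get_obs(): the state, without advancing time (a new reading comes with each control period).
- snapshot(name): name is "scene" or "side" or "wrist"; returns (picture, depth): 480x640x3 uint8, red, green, blue; 480x640 float32, m along the optical axis (not along the pixel's ray), 0 where there is no reading.
- camera_params(name): a dict with "fx", "fy", "cx", "cy" (pixels), "rvec" (rotation vector, rad) and "tvec" (3), from world to camera coordinates, as OpenCV has them. Camera axes: x right, y down, z forward; pixel columns grow to the right and rows downward; lengths in m; the calibration is good to about 2 mm. A picture is of the moment at which its call begins: read the wrist's pose just before it. camera_params takes no time and is no camera call; for the wrist camera it gives the pose at the moment of the call.
- close_job(): hands the job in, once; it reports no verdict.
Trained networks look in the newest picture that a camera, given by its name, has taken for a name from the list of things; names that differ only in an ending like _2 or _b are one class to them, and where a whole thing is asked for, a point or a joint stands for the part that bears it (a point fixed in the world has none). Each returns a list of dicts, best first, with "confidence" (0 to 1); they miss things now and then, are a little off and sometimes report something else, mostly with a low value. They report only what shows in the picture. A call takes as long as a camera call. They do not tell look-alikes from the thing itself.
- boxes_of(camera, target): "xy" ([column, row] in pixels, amid what is visible of it).
The state is a dict: "clock": time; "joint_pos": joint angles; "qvel": joint speeds; "tau": joint torques, N m; "tool_pos": TCP position; "orientation": TCP orientation; "force": force on the tool from outside, world axes, zero at the start; "moment": the same for the moment, N m; "opening": finger opening in m.
Only numpy, scipy, OpenCV 4.12 (cv2) and the standard library are available. Lean on these libraries where they do the work, as an engineer would, in place of code of your own. Each camera call takes 0.05 s, during which the arm holds its last target. There are 200 camera calls.

## Working session

There is one attempt and no reset: what is moved stays moved. The work goes in short steps, Python scripts to look and compute and a shell command to move; the robot and the scene stay as the last step left them, time stands still between calls to the robot, and variables do not carry over. Pictures are saved under pics/ and viewed, about 8 in all and at most 12, crops included, and the job is handed in when it is done.

```bash
mkdir -p pics
cat > h.py <<'E'
from plant import *
import numpy as np, cv2
from scipy.spatial.transform import Rotation as R
def cam(n):
    p=camera_params(n); return p,cv2.Rodrigues(np.array(p["rvec"],float))[0],np.array(p["tvec"],float).ravel()
def ray(n,uv,z):  # pixel -> world at height z
    p,r,t=cam(n); d=r.T@np.array([(uv[0]-p["cx"])/p["fx"],(uv[1]-p["cy"])/p["fy"],1]); c=-r.T@t
    return c+d*(z-c[2])/d[2]
def pix(n,X):
    p,r,t=cam(n); q=r@np.array(X,float)+t
    return q[0]/q[2]*p["fx"]+p["cx"],q[1]/q[2]*p["fy"]+p["cy"]
def shot(n,f):
    a,d=snapshot(n); cv2.imwrite("pics/"+f,a[:,:,::-1]); np.save("pics/"+f[:-4]+".npy",d); return a,d
E
python3 - <<'E'
from h import *
o=get_obs();print(o)
shot("scene","s1.png")
for t in ["board_a","latch_a","knob_a","disc_a","red_marker","green_marker","bracket_a"]:
    print(t,[(np.round(b["xy"]),round(b["confidence"],2)) for b in boxes_of("scene",t)])
for n in ["scene","side","wrist"]:
    p,r,t=cam(n);print(n,p,-r.T@t)
shot("wrist","w1.png")
E
```

```text
{'clock': 0.0, 'joint_pos': array([ 1.65083422e+01,  2.05914956e+01,  6.32773618e-01, -1.83906265e-02,
       -7.01348775e+01, -1.65077166e+01]), 'qvel': array([-0.02683375,  0.05003285,  0.07389543,  0.05524102, -0.17109591,
       -0.0453417 ]), 'tau': array([-8.00930356e-04, -5.82726967e+01,  2.93058443e+01,  6.99745238e+00,
        6.93249181e-03, -2.06530804e-04]), 'tool_pos': array([ 6.74511788e-01, -2.08687570e-05,  2.25619840e-01]), 'orientation': array([  96.04425291,   89.90481683, -173.96138485]), 'force': array([ 0.9372359 , -0.45552131,  0.1780229 ]), 'moment': array([ 0.00052477,  0.00501342, -0.02378662]), 'opening': 0.08779696817079184}
board_a [(array([379., 224.]), 0.77)]
latch_a [(array([238., 281.]), 0.74), (array([368., 237.]), 0.45)]
knob_a [(array([238., 280.]), 0.76), (array([372., 237.]), 0.59)]
disc_a [(array([385., 223.]), 0.81), (array([256., 279.]), 0.56)]
red_marker [(array([299., 210.]), 0.67), (array([305., 228.]), 0.55), (array([274., 221.]), 0.54)]
green_marker [(array([369., 236.]), 0.63), (array([332., 263.]), 0.5)]
bracket_a [(array([237., 278.]), 0.72), (array([368., 238.]), 0.61), (array([449., 210.]), 0.53)]
scene {'fx': 455.06129708222505, 'fy': 455.06129708222505, 'cx': 317.8672614851558, 'cy': 234.56646626691844, 'rvec': array([ 2.13405026,  1.29734017, -0.46114818]), 'tvec': array([-0.24786531, -0.32660701,  1.72636446])} [ 1.31699462 -0.42343307  1.11115849]
side {'fx': 515.8754846003122, 'fy': 515.8754846003122, 'cx': 317.3502825435499, 'cy': 242.23210511660918, 'rvec': array([ 0.05052363, -2.81608454,  1.3114634 ]), 'tvec': array([0.53740678, 0.07044793, 1.21649579])} [0.48290153 0.90829465 0.84583563]
wrist {'fx': 351.4055690531877, 'fy': 351.4055690531877, 'cx': 321.35536327222553, 'cy': 240.5214097607788, 'rvec': array([-7.13265768e-05,  3.11099315e+00,  4.35526951e-01]), 'tvec': array([ 0.67582727, -0.03261765,  0.39050549])} [ 0.67593051 -0.0758182   0.38427919]
```

View pics/s1.png

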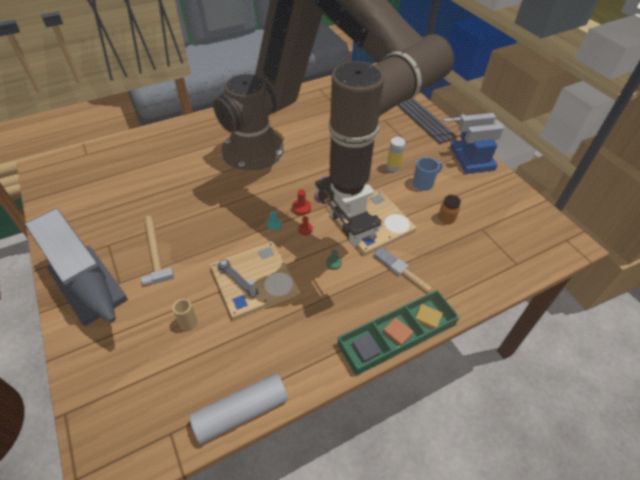

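View pics/w1.png

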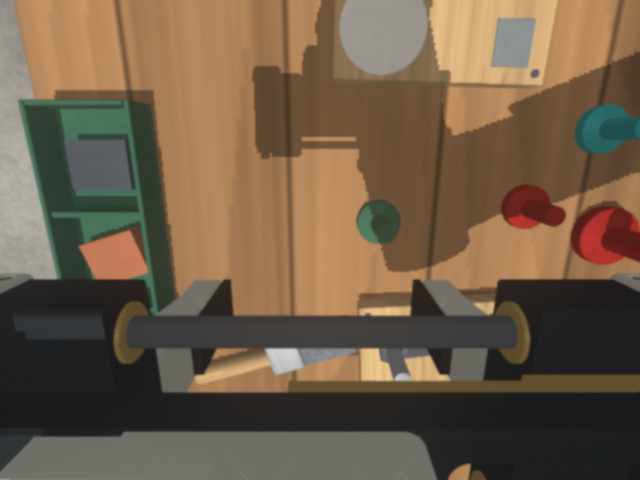

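Run:
```python
from h import *
snapshot("side"); 
a,d=shot("side","d1.png")
c=cv2.imread("pics/s1.png")[140:330,190:430]; cv2.imwrite("pics/s1c.png",cv2.resize(c,None,fx=3.3,fy=3.1,interpolation=cv2.INTER_CUBIC))
cv2.imwrite("pics/d1c.png",cv2.resize(a[:,:,::-1],(800,600)))
for n,uv in [("big red",(301,208)),("small red",(305,229)),("purple",(322,195))]: print(n,ray("scene",uv,0.01))
```

```text
big red [0.37090909 0.0220884  0.01      ]
small red [ 0.45963896 -0.00743996  0.01      ]
purple [0.34867789 0.11306368 0.01      ]
```

View pics/s1c.png

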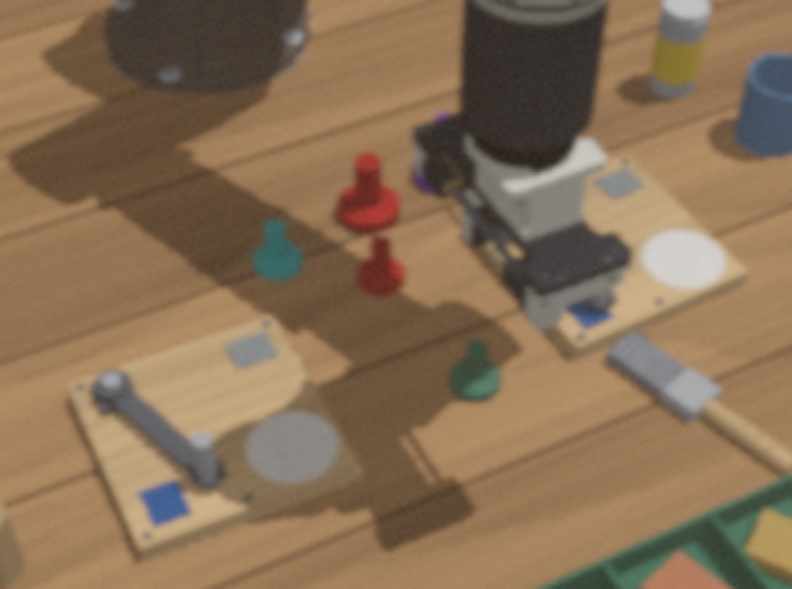

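View pics/d1c.png

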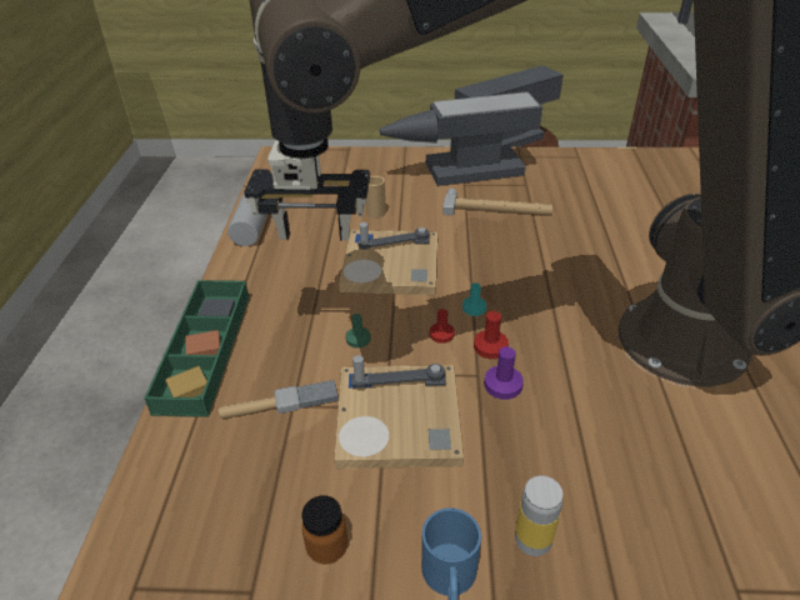

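Seen: in the side view (800 px) the small red marker is at (441,331). Taken-for candidates: big red (491,345), purple (505,380), turquoise (475,303), green (357,335). In the wrist view: small red (526,207), big red (607,236). I choose the smaller red, and the crop confirms it (scene ~(305,225)). Both boards are turned near 0 yaw, with discs at +x,+y.

```bash
cat >> h.py <<'E'
def cloud(n,d):
    p,r,t=cam(n); v,u=np.indices(d.shape); m=d>0
    P=np.stack([(u-p["cx"])/p["fx"]*d,(v-p["cy"])/p["fy"]*d,d],-1)
    return (P-t)@r,m
E
python3 - <<'E'
from h import *
d=np.load("pics/d1.npy"); a=cv2.imread("pics/d1.png")[:,:,::-1].astype(int)
W,m=cloud("side",d)
W=W.copy()
tbl=m&(abs(W[...,2])<0.01)&(W[...,0]>.4)&(W[...,0]<.8)&(abs(W[...,1])<.3);print("table z",np.median(W[tbl][:,2]))
z=W[...,2]
reg=m&(W[...,0]>.35)&(W[...,0]<.85)&(abs(W[...,1])<.36)
b=(reg&(abs(z-.024)<.006)).astype(np.uint8)
b=cv2.morphologyEx(b,cv2.MORPH_OPEN,np.ones((3,3)))
n,l,s,c=cv2.connectedComponentsWithStats(b)
for i in range(1,n):
    if s[i,4]<1200: continue
    P=W[l==i][:,:2].astype(np.float32); (cx,cy),(w,h),an=cv2.minAreaRect(P*1000)
    an=(an+45)%90-45; ctr=np.array([cx,cy])/1000; print("board",ctr,w,h,an)
    rr=R.from_euler('z',an,degrees=True).as_matrix()[:2,:2]
    loc=(W[...,:2]-ctr)@rr
    inb=m&(abs(loc)<.12).all(-1)
    k=inb&(z>.06)&(z<.095); print(" knob top pts",k.sum(),loc[k].mean(0),loc[k].min(0),loc[k].max(0))
    hue=inb&(a[...,2]>a[...,0]+50); print(" blue",hue.sum(),loc[hue].mean(0))
    bar=inb&(z>.036)&(z<.047); q=loc[bar]; u,sv,vt=np.linalg.svd(q-q.mean(0),full_matrices=False); print(" bar dir",np.degrees(np.arctan2(vt[0,1],vt[0,0])),q.mean(0))
    for nme,L in [("pivot",(-.065,-.065)),("home",(.065,-.065)),("grey",(-.065,.065)),("disc",(.055,.055))]: print("  ",nme,(ctr+rr@np.array(L)).round(4))
red=reg&(a[...,0]>100)&(a[...,1]<60)&(a[...,2]<60)&(z>.003)
n,l,s,c=cv2.connectedComponentsWithStats(red.astype(np.uint8))
for i in range(1,n):
    if s[i,4]>60: P=W[l==i]; print("red",c[i],s[i,4],P.min(0).round(3),P.max(0).round(3),np.median(P[P[:,2]>.03],0).round(3))
o=get_obs(); print(R.from_euler('xyz',o["orientation"],degrees=True).as_matrix().round(3),tcp_to_grasp)
for nme,uv in [("green",(357,338)),("jar",(325,545)),("mug",(450,565)),("purple",(504,383)),("bristle end",(337,393))]: print(nme,ray("side",np.array(uv)/1.25,.01).round(3))
E
```

```text
table z -0.00020728754428827803
board [ 0.56160492 -0.22438889] 208.60379028320312 199.76910400390625 -1.600311279296875
 knob top pts 79 [ 0.05742018 -0.01954183] [ 0.0494029  -0.03453516] [ 0.06615054 -0.01120829]
 blue 24 [ 0.06945421 -0.07082586]
 bar dir 18.46901163073553 [-0.00363692 -0.04000169]
   pivot [ 0.4948 -0.2875]
   home [ 0.6248 -0.2912]
   grey [ 0.4984 -0.1576]
   disc [ 0.6181 -0.1709]
board [0.52692035 0.20502164] 200.1602020263672 202.06094360351562 3.1585192680358887
 knob top pts 123 [ 0.06396692 -0.04982237] [ 0.05554932 -0.06368063] [ 0.07362576 -0.04255646]
 blue 12 [ 0.08212408 -0.0640692 ]
 bar dir 4.974020667055522 [-0.00151195 -0.05664763]
   pivot [0.4656 0.1365]
   home [0.5954 0.1437]
   grey [0.4584 0.2663]
   disc [0.5788 0.263 ]
red [390.63970588 270.08823529] 408 [0.35  0.001 0.003] [0.393 0.062 0.082] [0.363 0.038 0.075]
red [353. 268.] 124 [0.429 0.    0.003] [0.472 0.023 0.033] [0.456 0.009 0.033]
[[-0. -1.  0.]
 [ 0.  0.  1.]
 [-1.  0.  0.]] 0.0188
green [0.612 0.02  0.01 ]
jar [0.618 0.442 0.01 ]
mug [0.445 0.465 0.01 ]
purple [0.344 0.128 0.01 ]
bristle end [0.634 0.16  0.01 ]
```

```bash
python3 -m pendant '[{"claw":36,"linear":[0,13,25],"twist":0.05},{"claw":36,"linear":[0,12,25],"twist":0},{"claw":36,"linear":[0,12,25],"twist":0},{"claw":36,"linear":[0,12,25],"twist":0},{"claw":36,"linear":[0,12,25],"twist":0},{"claw":36,"linear":[10,12,25],"twist":0},{"claw":36,"linear":[20,0,0],"twist":0.115},{"claw":36,"linear":[20,0,0],"twist":0.115},{"claw":36,"linear":[15,0,0],"twist":0.115},{"claw":36,"linear":[0,0,0],"twist":0.115}]'
python3 -m pendant '[{"claw":36,"linear":[0,0,0],"twist":0.115},{"claw":36,"linear":[0,0,0],"twist":0.115},{"claw":36,"linear":[0,0,0],"twist":0.115},{"claw":36,"linear":[0,0,0],"twist":0.115},{"claw":36,"linear":[0,0,0],"twist":0.115},{"claw":36,"linear":[0,0,0],"twist":0.115},{"claw":36,"linear":[0,0,0],"twist":0.115},{"claw":36,"linear":[0,0,0],"twist":0.115},{"claw":36,"linear":[0,0,0],"twist":0},{"claw":36,"linear":[0,0,0],"twist":0}]'
cat > look.py <<'E'
from h import *
import sys
# left/right board: pivot, yaw deg
B={"L":(np.array([.4656,.1365]),3.16),"R":(np.array([.4948,-.2875]),-1.6)}
def look(side,f=None):
    (pv,yw)=B[side]; o=get_obs(); M=R.from_euler('xyz',o["orientation"],degrees=True).as_matrix(); T=o["tool_pos"]
    print("clock",o["clock"],"tcp",T.round(4),"jaw deg",np.degrees(np.arctan2(M[1,1],M[0,1])).round(1),"open",round(o["opening"],4),"F",o["force"].round(2))
    a,d=shot("side",f or "tmp.png"); W,m=cloud("side",d); z=W[...,2]
    m=m&(np.linalg.norm(W[...,:2]-pv,axis=-1)<.17)
    rad=np.linalg.norm(W[...,:2]-pv,axis=-1)
    k=m&(z>.055)&(z<.092)&(abs(rad-.13)<.025); bar=m&(z>.037)&(z<.047)&(rad>.02)&(rad<.115)
    if k.sum(): q=W[k]; print("knob region n",k.sum(),q.mean(0).round(4),q.min(0).round(4),q.max(0).round(4))
    if bar.sum()>20:
        q=W[bar][:,:2]-pv; an=np.degrees(np.arctan2(q[:,1],q[:,0])); w=np.linalg.norm(q,axis=1)
        phi=np.median(an[w>.06]); K=pv+.13*np.array([np.cos(np.radians(phi)),np.sin(np.radians(phi))])
        e=np.r_[K,T[2]]-T; print("bar world ang",phi.round(2),"latch rad",np.radians(phi-yw).round(3),"knob",K.round(4),"delta in tool mm",(M.T@e*1000).round(1))
if __name__=="__main__": look(sys.argv[1],sys.argv[2] if len(sys.argv)>2 else None)
E
python3 look.py L; python3 -c "
from h import *
print(ray('side',np.array((537,545))/1.25,.01))
shot('wrist','w2.png')"
```

```text
clock: 1.38
tool_pos: [0.6063, 0.1525, 0.158]
orientation: [139.2, 89.7, -160.4]
force: [-0.3, -0.0, 0.1]
opening: 0.0361
clock: 2.22
tool_pos: [0.6084, 0.1529, 0.1617]
orientation: [11.7, 90.0, 20.0]
force: [-0.0, -0.4, 0.3]
opening: 0.0361
clock 2.2167 tcp [0.6084 0.1529 0.1617] jaw deg 98.3 open 0.0361 F [-0.03 -0.38  0.28]
knob region n 529 [0.4221 0.1029 0.0728] [ 0.3318 -0.0156  0.0551] [0.6031 0.1672 0.0918]
bar world ang 9.35 latch rad 0.108 knob [0.5939 0.1576] delta in tool mm [ -0.    6.8 -13.7]
[0.32392589 0.43211981 0.01      ]
```

View pics/w2.png

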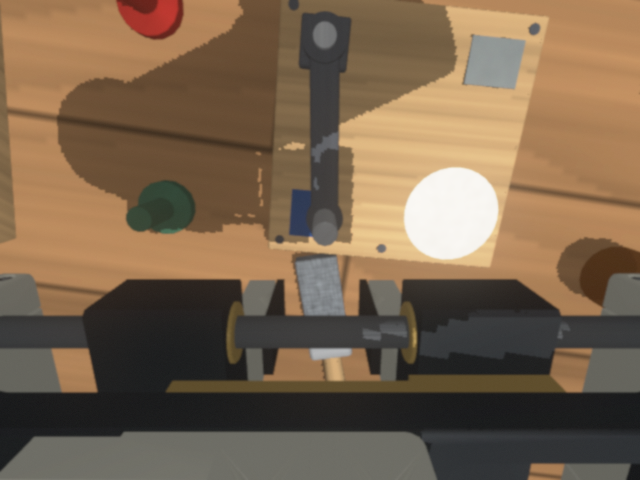

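Wrist view: left latch with its knob top near (324,220), pivot (324,35), disc (451,213), blue plate partly hidden at (300,212). The latch sits at a small angle, and the knob is a bit towards the robot from the fingers.

```bash
python3 -c "
from h import *
for n,uv,z in [('knob top',(324,219),.09),('pivot pin',(325,35),.046),('disc',(451,213),.024),('grey',(495,62),.025)]: print(n,ray('wrist',uv,z).round(4))
"
```

```text
knob top [0.5858 0.1495 0.09  ]
pivot pin [0.4663 0.1328 0.046 ]
disc [0.5793 0.2588 0.024 ]
grey [0.4604 0.263  0.025 ]
```

```bash
python3 -c "
from h import *
for n,uv,z in [('knob top',(324,229),.09),('knob top',(324,233),.09)]: print(n,ray('wrist',uv,z).round(4))
for z in (.05,.09): print(pix('wrist',(.594,.153,z)))
c=cv2.imread('pics/w2.png')[180:270,260:400]; cv2.imwrite('pics/w2c.png',cv2.resize(c,None,fx=5,fy=5))
"
```

```text
knob top [0.5926 0.1505 0.09  ]
knob top [0.5954 0.1509 0.09  ]
(np.float64(326.5525541272382), np.float64(218.72114594523507))
(np.float64(327.3792684266415), np.float64(231.49575673317202))
```

View pics/w2c.png

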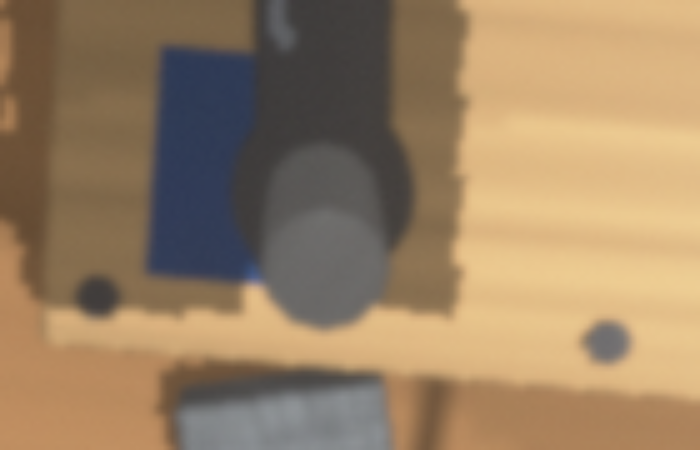

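Knob top sits at (325,233), i.e. at about (0.595, 0.151). I go down around it.

```bash
python3 -m pendant '[{"claw":36,"linear":[0,0,-7],"twist":0},{"claw":36,"linear":[0,0,-6],"twist":0},{"claw":36,"linear":[14,0,0],"twist":0},{"claw":36,"linear":[20,0,0],"twist":0},{"claw":36,"linear":[20,0,0],"twist":0},{"claw":36,"linear":[20,0,0],"twist":0},{"claw":36,"linear":[16,0,0],"twist":0},{"claw":36,"linear":[11,0,0],"twist":0},{"claw":26,"linear":[0,0,0],"twist":0},{"claw":26,"linear":[0,0,0],"twist":0}]'
python3 look.py L l1.png
```

```text
clock: 3.15
tool_pos: [0.5951, 0.1509, 0.0606]
orientation: [-142.0, 90.0, -133.9]
force: [-0.2, 0.6, -0.4]
opening: 0.0287
clock 3.15 tcp [0.5951 0.1509 0.0606] jaw deg 98.1 open 0.0287 F [-0.15  0.56 -0.43]
knob region n 393 [0.3656 0.0846 0.0712] [ 0.3312 -0.0159  0.0551] [0.5937 0.1808 0.085 ]
bar world ang 11.06 latch rad 0.138 knob [0.5932 0.1614] delta in tool mm [-0.  10.7 -0.4]
```

```bash
python3 -m pendant '[{"claw":26,"linear":[0,4.8,-0.1],"twist":-0.037},{"claw":26,"linear":[0,4.8,-0.1],"twist":-0.037},{"claw":26,"linear":[0,4.8,-0.1],"twist":-0.037},{"claw":26,"linear":[0,4.8,-0.1],"twist":-0.037},{"claw":26,"linear":[0,4.8,-0.1],"twist":-0.037},{"claw":26,"linear":[0,4.8,-0.1],"twist":-0.037},{"claw":26,"linear":[0,4.8,-0.1],"twist":-0.037},{"claw":26,"linear":[0,4.8,-0.1],"twist":-0.037},{"claw":26,"linear":[0,4.8,-0.1],"twist":-0.037},{"claw":26,"linear":[0,4.8,-0.1],"twist":-0.037}]'
cat > f.py <<'E'
from h import *
import sys
pv={"L":np.array([.466,.1345]),"R":np.array([.4948,-.2875])}[sys.argv[1]]; yw={"L":3.2,"R":-1.6}[sys.argv[1]]
o=get_obs(); M=R.from_euler('xyz',o["orientation"],degrees=True).as_matrix(); q=o["tool_pos"][:2]-pv
print("ang rad",np.radians(np.degrees(np.arctan2(q[1],q[0]))-yw).round(3),"rad mm",(np.linalg.norm(q)*1000).round(1),"jaw-tangent deg",round(np.degrees(np.arctan2(M[1,1],M[0,1])-np.arctan2(q[1],q[0]))-90,1),"F tool",(M.T@o["force"]).round(2),"Mz",o["moment"][2].round(3),"open",round(o["opening"],4))
E
python3 f.py L
```

```text
clock: 4.03
tool_pos: [0.581, 0.1969, 0.0624]
orientation: [-1.7, 89.8, 27.7]
force: [1.4, -0.9, 0.4]
opening: 0.0261
ang rad 0.441 rad mm 130.9 jaw-tangent deg 0.9 F tool [-0.4  -1.42  0.77] Mz -0.022 open 0.0261
```

```bash
python3 -m pendant '[{"claw":26,"linear":[0,1.3,0],"twist":-0.01},{"claw":26,"linear":[0,1.3,0],"twist":-0.01},{"claw":26,"linear":[0,1.3,0],"twist":-0.01},{"claw":26,"linear":[0,1.3,0],"twist":-0.01},{"claw":26,"linear":[0,1.3,0],"twist":-0.01},{"claw":26,"linear":[0,1.3,0],"twist":-0.01},{"claw":26,"linear":[0,1.3,0],"twist":-0.01},{"claw":26,"linear":[0,1.3,0],"twist":-0.01},{"claw":26,"linear":[0,0,0],"twist":0},{"claw":26,"linear":[0,0,0],"twist":0}]'; python3 f.py L
```

```text
clock: 4.87
tool_pos: [0.5746, 0.2051, 0.0605]
orientation: [179.9, 90.0, -146.3]
force: [0.4, -0.0, 0.5]
opening: 0.0257
ang rad 0.521 rad mm 129.5 jaw-tangent deg 0.8 F tool [-0.54 -0.23  0.33] Mz 0.02 open 0.0257
```

```bash
python3 -m pendant '[{"claw":26,"linear":[0,1.2,0],"twist":-0.009},{"claw":26,"linear":[0,1.2,0],"twist":-0.009},{"claw":26,"linear":[0,1.2,0],"twist":-0.009},{"claw":26,"linear":[0,1.2,0],"twist":-0.009},{"claw":26,"linear":[0,1.2,0],"twist":-0.009},{"claw":26,"linear":[0,1.2,0],"twist":-0.009},{"claw":26,"linear":[0,1.2,0],"twist":-0.009},{"claw":26,"linear":[0,1.2,0],"twist":-0.009},{"claw":26,"linear":[0,0,0],"twist":0},{"claw":26,"linear":[0,0,0],"twist":0}]'; python3 f.py L
```

```text
clock: 5.7
tool_pos: [0.569, 0.213, 0.0606]
orientation: [62.5, 90.0, 100.5]
force: [0.5, 0.6, -0.2]
opening: 0.026
ang rad 0.595 rad mm 129.5 jaw-tangent deg 0.7 F tool [0.17 0.14 0.8 ] Mz 0.033 open 0.026
```

```bash
python3 -m pendant '[{"claw":26,"linear":[0,1.2,0],"twist":-0.009},{"claw":26,"linear":[0,1.2,0],"twist":-0.009},{"claw":26,"linear":[0,1.2,0],"twist":-0.009},{"claw":26,"linear":[0,1.2,0],"twist":-0.009},{"claw":26,"linear":[0,1.2,0],"twist":-0.009},{"claw":26,"linear":[0,1.2,0],"twist":-0.009},{"claw":26,"linear":[0,1.2,0],"twist":-0.009},{"claw":26,"linear":[0,1.2,0],"twist":-0.009},{"claw":26,"linear":[0,0,0],"twist":0},{"claw":26,"linear":[0,0,0],"twist":0}]'; python3 f.py L
```

```text
clock: 6.53
tool_pos: [0.5629, 0.2204, 0.0606]
orientation: [27.5, 90.0, 69.6]
force: [0.3, -0.6, -0.8]
opening: 0.0259
ang rad 0.669 rad mm 129.5 jaw-tangent deg 0.6 F tool [ 0.84 -0.6  -0.16] Mz 0.02 open 0.0259
```

```bash
python3 -m pendant '[{"claw":26,"linear":[0,1.2,0],"twist":-0.009},{"claw":26,"linear":[0,1.2,0],"twist":-0.009},{"claw":26,"linear":[0,1.2,0],"twist":-0.009},{"claw":26,"linear":[0,1.2,0],"twist":-0.009},{"claw":26,"linear":[0,1.2,0],"twist":-0.009},{"claw":26,"linear":[0,1.2,0],"twist":-0.009},{"claw":26,"linear":[0,1.2,0],"twist":-0.009},{"claw":26,"linear":[0,1.2,0],"twist":-0.009},{"claw":26,"linear":[0,0,0],"twist":0},{"claw":26,"linear":[0,0,0],"twist":0}]'; python3 f.py L
```

```text
clock: 7.37
tool_pos: [0.5563, 0.2272, 0.0606]
orientation: [-69.7, 90.0, -23.5]
force: [1.3, -0.7, 0.6]
opening: 0.0265
ang rad 0.742 rad mm 129.4 jaw-tangent deg 0.5 F tool [-0.64 -1.4   0.42] Mz 0.027 open 0.0265
```

```bash
python3 -m pendant '[{"claw":26,"linear":[0,0.8,0],"twist":-0.006},{"claw":26,"linear":[0,0.8,0],"twist":-0.006},{"claw":26,"linear":[0,0.8,0],"twist":-0.006},{"claw":26,"linear":[0,0.8,0],"twist":-0.006},{"claw":26,"linear":[0,0.8,0],"twist":-0.006},{"claw":26,"linear":[0,0.8,0],"twist":-0.006},{"claw":26,"linear":[0,0.8,0],"twist":-0.006},{"claw":26,"linear":[0,0.8,0],"twist":-0.006},{"claw":26,"linear":[0,0,0],"twist":0},{"claw":26,"linear":[0,0,0],"twist":0}]'; python3 f.py L
```

```text
clock: 8.2
tool_pos: [0.5518, 0.2312, 0.0607]
orientation: [-92.0, 90.0, -43.0]
force: [5.3, -4.4, -0.1]
opening: 0.026
ang rad 0.789 rad mm 129.3 jaw-tangent deg 0.6 F tool [ 0.11 -6.85  0.17] Mz 0.002 open 0.026
```

The left latch binds at about 0.74 rad (6.9 N and climbing). I swing it back home.

```bash
python3 -m pendant '[{"claw":26,"linear":[0,-3,0],"twist":0.023},{"claw":26,"linear":[0,-5,-0.1],"twist":0.039},{"claw":26,"linear":[0,-5.5,-0.1],"twist":0.0425},{"claw":26,"linear":[0,-5.5,-0.1],"twist":0.0425},{"claw":26,"linear":[0,-5.5,-0.1],"twist":0.0425},{"claw":26,"linear":[0,-5.5,-0.1],"twist":0.0425},{"claw":26,"linear":[0,-5.5,-0.1],"twist":0.0425},{"claw":26,"linear":[0,-5.5,-0.1],"twist":0.0425},{"claw":26,"linear":[0,-5.5,-0.1],"twist":0.0425},{"claw":26,"linear":[0,-5.5,-0.1],"twist":0.0425}]'; python3 f.py L
```

```text
clock: 9.03
tool_pos: [0.5825, 0.1908, 0.0602]
orientation: [132.3, 89.9, 158.1]
force: [0.1, 0.1, 0.6]
opening: 0.0259
ang rad 0.394 rad mm 129.4 jaw-tangent deg -0.0 F tool [-0.64  0.02  0.1 ] Mz -0.037 open 0.0259
```

```bash
python3 -m pendant '[{"claw":26,"linear":[0,-6,-0.1],"twist":0.0465},{"claw":26,"linear":[0,-6,-0.1],"twist":0.0465},{"claw":26,"linear":[0,-6,-0.1],"twist":0.0465},{"claw":26,"linear":[0,-6,-0.1],"twist":0.0465},{"claw":26,"linear":[0,-6,-0.1],"twist":0.0465},{"claw":26,"linear":[0,-6,-0.1],"twist":0.0465},{"claw":26,"linear":[0,-6,-0.1],"twist":0.0465},{"claw":26,"linear":[0,-6,-0.1],"twist":0.0465},{"claw":26,"linear":[0,-5,0],"twist":0.039},{"claw":26,"linear":[0,0,0],"twist":0}]'; python3 f.py L;python3 look.py L
```

```text
clock: 9.87
tool_pos: [0.5957, 0.1393, 0.0601]
orientation: [165.6, 89.9, 167.8]
force: [-0.4, 0.3, -0.8]
opening: 0.0259
ang rad -0.019 rad mm 129.8 jaw-tangent deg 0.1 F tool [ 0.82  0.27 -0.39] Mz -0.019 open 0.0259
clock 9.8667 tcp [0.5957 0.1393 0.0601] jaw deg 92.2 open 0.0259 F [-0.4   0.26 -0.82]
knob region n 390 [0.3634 0.0836 0.0714] [ 0.3317 -0.013   0.055 ] [0.461  0.1413 0.0849]
bar world ang 6.68 latch rad 0.061 knob [0.5947 0.1516] delta in tool mm [ 0.  12.4 -0.5]
```

```bash
python3 -m pendant '[{"claw":36,"linear":[0,0,0],"twist":0},{"claw":36,"linear":[-5,0,0],"twist":0},{"claw":36,"linear":[-25,0,0],"twist":0},{"claw":36,"linear":[-35,0,0],"twist":0},{"claw":36,"linear":[-35,0,0],"twist":0},{"claw":36,"linear":[0,-30,1],"twist":0},{"claw":36,"linear":[0,-36,1],"twist":0},{"claw":36,"linear":[0,-36,1],"twist":0},{"claw":36,"linear":[0,-36,1],"twist":0},{"claw":36,"linear":[0,-36,1],"twist":0}]'
python3 -m pendant '[{"claw":36,"linear":[0,-36,1],"twist":0},{"claw":36,"linear":[0,-36,1],"twist":0},{"claw":36,"linear":[0,-36,1],"twist":0},{"claw":36,"linear":[0,-36,1],"twist":0},{"claw":36,"linear":[0,-36,0],"twist":0},{"claw":36,"linear":[0,-36,0],"twist":0},{"claw":36,"linear":[0,0,0],"twist":-0.085},{"claw":36,"linear":[0,0,0],"twist":-0.085},{"claw":36,"linear":[0,0,0],"twist":-0.085},{"claw":36,"linear":[0,0,0],"twist":0}]'
python3 look.py R; python3 look.py L l2.png;  python3 -c "
from h import *
shot('wrist','w3.png')"
```

```text
clock: 10.75
tool_pos: [0.6086, -0.035, 0.1613]
orientation: [21.8, 90.0, 24.3]
force: [1.3, 0.1, 0.6]
opening: 0.0361
clock: 11.58
tool_pos: [0.6216, -0.2498, 0.1607]
orientation: [109.7, 90.0, 126.9]
force: [0.4, 0.6, -0.5]
opening: 0.036
clock 11.5833 tcp [ 0.6216 -0.2498  0.1607] jaw deg 107.2 open 0.036 F [ 0.44  0.63 -0.45]
knob region n 87 [ 0.6187 -0.2453  0.0752] [ 0.6103 -0.2581  0.057 ] [ 0.6275 -0.2362  0.0918]
bar world ang 19.47 latch rad 0.368 knob [ 0.6174 -0.2442] delta in tool mm [ 0.   6.6 -2.4]
clock 11.6333 tcp [ 0.6217 -0.2495  0.1608] jaw deg 106.9 open 0.0359 F [-1.24  0.5  -0.54]
knob region n 528 [0.4218 0.1007 0.073 ] [ 0.3316 -0.0127  0.055 ] [0.6039 0.1573 0.0917]
bar world ang 4.98 latch rad 0.032 knob [0.5951 0.1478] delta in tool mm [  0.  387.8  90.4]
```

View pics/w3.png

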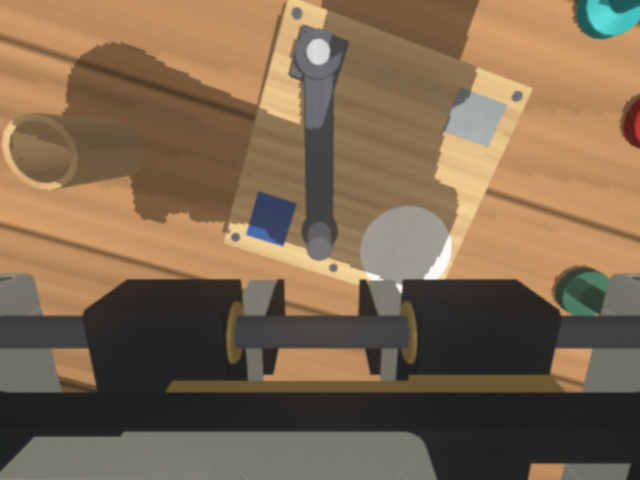

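Right latch: knob top at (319,246), pivot (318,50), blue plate (272,219), grey (476,117), disc (406,247).

```bash
python3 -c "
from h import *
o=get_obs(); M=R.from_euler('xyz',o['orientation'],degrees=True).as_matrix();T=o['tool_pos'];print(T)
for n,uv,z in [('knob top',(319,247),.09),('pivot pin',(318,50),.05),('disc',(406,247),.024),('grey',(476,117),.025),('blue',(272,219),.025)]:
  X=ray('wrist',uv,z); print(n,X.round(4),(M.T@(X-T)*1000).round(1))
"
```

```text
[ 0.62179209 -0.24927394  0.16080325]
knob top [ 0.6192 -0.2537  0.09  ] [70.8 -3.5 -3.8]
pivot pin [ 0.4955 -0.2921  0.05  ] [ 110.8   -4.3 -133.3]
disc [ 0.6165 -0.1754  0.024 ] [136.8  72.3  16.4]
grey [ 0.4996 -0.1608  0.025 ] [135.8 120.2 -91.2]
blue [ 0.6261 -0.294   0.025 ] [135.8 -44.1  -8.9]
```

```bash
sed -i 's/np.array(\[.4948,-.2875\])}\[sys/np.array([.4955,-.2915])}[sys/; s/"R":-1.6}/"R":-1.5}/' f.py
python3 -m pendant '[{"claw":36,"linear":[10,-3.5,-4],"twist":0},{"claw":36,"linear":[10,0,0],"twist":0},{"claw":36,"linear":[20,0,0],"twist":0},{"claw":36,"linear":[20,0,0],"twist":0},{"claw":36,"linear":[20,0,0],"twist":0},{"claw":36,"linear":[15,0,0],"twist":0},{"claw":36,"linear":[5,0,0],"twist":0},{"claw":26,"linear":[0,0,0],"twist":0},{"claw":26,"linear":[0,0,0],"twist":0},{"claw":26,"linear":[0,0,0],"twist":0}]'; python3 f.py R
```

```text
clock: 12.57
tool_pos: [0.6195, -0.2543, 0.0615]
orientation: [-34.5, 89.9, -17.5]
force: [-0.4, -0.0, 0.4]
opening: 0.0268
ang rad 0.318 rad mm 129.5 jaw-tangent deg 0.3 F tool [-0.45  0.12 -0.39] Mz 0.025 open 0.0268
```

```bash
python3 -m pendant '[{"claw":26,"linear":[0,3.2,0],"twist":-0.025},{"claw":26,"linear":[0,3.2,0],"twist":-0.025},{"claw":26,"linear":[0,3.2,-0.1],"twist":-0.025},{"claw":26,"linear":[0,3.2,0],"twist":-0.025},{"claw":26,"linear":[0,3.2,-0.1],"twist":-0.025},{"claw":26,"linear":[0,3.2,0],"twist":-0.025},{"claw":26,"linear":[0,3.2,-0.1],"twist":-0.025},{"claw":26,"linear":[0,3.2,0],"twist":-0.025},{"claw":26,"linear":[0,3.2,0],"twist":-0.025},{"claw":26,"linear":[0,0,0],"twist":0}]'; python3 f.py R
```

```text
clock: 13.4
tool_pos: [0.6071, -0.2272, 0.0605]
orientation: [121.7, 90.0, 151.8]
force: [0.5, -0.3, 0.3]
opening: 0.026
ang rad 0.549 rad mm 128.8 jaw-tangent deg 0.1 F tool [-0.28 -0.51  0.26] Mz 0.026 open 0.026
```

```bash
python3 -m pendant '[{"claw":26,"linear":[0,1.3,0],"twist":-0.01},{"claw":26,"linear":[0,1.3,0],"twist":-0.01},{"claw":26,"linear":[0,1.3,0],"twist":-0.01},{"claw":26,"linear":[0,1.3,0],"twist":-0.01},{"claw":26,"linear":[0,1.3,0],"twist":-0.01},{"claw":26,"linear":[0,1.3,0],"twist":-0.01},{"claw":26,"linear":[0,1.3,0],"twist":-0.01},{"claw":26,"linear":[0,1.3,0],"twist":-0.01},{"claw":26,"linear":[0,0,0],"twist":0},{"claw":26,"linear":[0,0,0],"twist":0}]'; python3 f.py R
```

```text
clock: 14.23
tool_pos: [0.6019, -0.2188, 0.0605]
orientation: [127.3, 90.0, 161.8]
force: [0.8, -1.0, -0.5]
opening: 0.026
ang rad 0.625 rad mm 128.9 jaw-tangent deg 0.2 F tool [ 0.51 -1.27  0.16] Mz 0.014 open 0.026
```

```bash
python3 -m pendant '[{"claw":26,"linear":[0,1.3,0],"twist":-0.01},{"claw":26,"linear":[0,1.3,0],"twist":-0.01},{"claw":26,"linear":[0,1.3,0],"twist":-0.01},{"claw":26,"linear":[0,1.3,0],"twist":-0.01},{"claw":26,"linear":[0,1.3,0],"twist":-0.01},{"claw":26,"linear":[0,1.3,0],"twist":-0.01},{"claw":26,"linear":[0,1.3,0],"twist":-0.01},{"claw":26,"linear":[0,1.3,0],"twist":-0.01},{"claw":26,"linear":[0,0,0],"twist":0},{"claw":26,"linear":[0,0,0],"twist":0}]'; python3 f.py R
```

```text
clock: 15.07
tool_pos: [0.5957, -0.2105, 0.0606]
orientation: [94.2, 90.0, 133.3]
force: [0.7, 0.3, -0.2]
opening: 0.0258
ang rad 0.706 rad mm 128.9 jaw-tangent deg 0.1 F tool [ 0.18 -0.27  0.75] Mz 0.025 open 0.0258
```

```bash
python3 -m pendant '[{"claw":26,"linear":[0,1.4,0],"twist":-0.011},{"claw":26,"linear":[0,1.4,0],"twist":-0.011},{"claw":26,"linear":[0,1.4,0],"twist":-0.011},{"claw":26,"linear":[0,1.4,0],"twist":-0.011},{"claw":26,"linear":[0,1.4,0],"twist":-0.011},{"claw":26,"linear":[0,1.4,0],"twist":-0.011},{"claw":26,"linear":[0,1.4,0],"twist":-0.011},{"claw":26,"linear":[0,1.4,0],"twist":-0.011},{"claw":26,"linear":[0,0,0],"twist":0},{"claw":26,"linear":[0,0,0],"twist":0}]'; python3 f.py R
```

```text
clock: 15.9
tool_pos: [0.5883, -0.2021, 0.0606]
orientation: [122.4, 90.0, 166.5]
force: [0.4, -0.2, 0.3]
opening: 0.0262
ang rad 0.793 rad mm 128.9 jaw-tangent deg 0.2 F tool [-0.27 -0.45  0.18] Mz -0.008 open 0.0262
```

```bash
python3 -m pendant '[{"claw":26,"linear":[0,1.5,0],"twist":-0.0115},{"claw":26,"linear":[0,1.5,0],"twist":-0.0115},{"claw":26,"linear":[0,1.5,0],"twist":-0.0115},{"claw":26,"linear":[0,1.5,0],"twist":-0.0115},{"claw":26,"linear":[0,1.5,0],"twist":-0.0115},{"claw":26,"linear":[0,1.5,0],"twist":-0.0115},{"claw":26,"linear":[0,1.5,0],"twist":-0.0115},{"claw":26,"linear":[0,1.5,0],"twist":-0.0115},{"claw":26,"linear":[0,0,0],"twist":0},{"claw":26,"linear":[0,0,0],"twist":0}]'; python3 f.py R
```

```text
clock: 16.73
tool_pos: [0.5796, -0.1938, 0.0606]
orientation: [119.9, 90.0, 169.3]
force: [0.8, -0.3, 0.8]
opening: 0.0259
ang rad 0.886 rad mm 128.9 jaw-tangent deg 0.1 F tool [-0.76 -0.8   0.34] Mz -0.004 open 0.0259
```

```bash
python3 -m pendant '[{"claw":26,"linear":[0,1.5,0],"twist":-0.0115},{"claw":26,"linear":[0,1.5,0],"twist":-0.0115},{"claw":26,"linear":[0,1.5,0],"twist":-0.0115},{"claw":26,"linear":[0,1.5,0],"twist":-0.0115},{"claw":26,"linear":[0,1.5,0],"twist":-0.0115},{"claw":26,"linear":[0,1.5,0],"twist":-0.0115},{"claw":26,"linear":[0,1.5,0],"twist":-0.0115},{"claw":26,"linear":[0,1.5,0],"twist":-0.0115},{"claw":26,"linear":[0,0,0],"twist":0},{"claw":26,"linear":[0,0,0],"twist":0}]'; python3 f.py R
```

```text
clock: 17.57
tool_pos: [0.5702, -0.1864, 0.0606]
orientation: [121.2, 90.0, 175.9]
force: [0.7, -0.0, 0.9]
opening: 0.0257
ang rad 0.979 rad mm 128.9 jaw-tangent deg 0.1 F tool [-0.9  -0.6   0.38] Mz -0.02 open 0.0257
```

```bash
python3 -m pendant '[{"claw":26,"linear":[0,1.5,0],"twist":-0.0115},{"claw":26,"linear":[0,1.5,0],"twist":-0.0115},{"claw":26,"linear":[0,1.5,0],"twist":-0.0115},{"claw":26,"linear":[0,1.5,0],"twist":-0.0115},{"claw":26,"linear":[0,1.5,0],"twist":-0.0115},{"claw":26,"linear":[0,1.5,0],"twist":-0.0115},{"claw":26,"linear":[0,1.5,0],"twist":-0.0115},{"claw":26,"linear":[0,1.5,0],"twist":-0.0115},{"claw":26,"linear":[0,1.5,0],"twist":-0.0115},{"claw":26,"linear":[0,0,0],"twist":0}]'; python3 f.py R
```

```text
clock: 18.4
tool_pos: [0.5587, -0.179, 0.0606]
orientation: [87.8, 90.0, 148.5]
force: [-0.2, -0.3, -0.6]
opening: 0.0259
ang rad 1.085 rad mm 129.0 jaw-tangent deg -0.0 F tool [ 0.55 -0.01 -0.36] Mz -0.025 open 0.0259
```

```bash
python3 -m pendant '[{"claw":26,"linear":[0,5,-0.1],"twist":-0.039},{"claw":26,"linear":[0,5.5,-0.1],"twist":-0.0425},{"claw":26,"linear":[0,5.5,-0.1],"twist":-0.0425},{"claw":26,"linear":[0,5.5,-0.1],"twist":-0.0425},{"claw":26,"linear":[0,5.5,-0.1],"twist":-0.0425},{"claw":26,"linear":[0,5.5,-0.1],"twist":-0.0425},{"claw":26,"linear":[0,5.5,-0.1],"twist":-0.0425},{"claw":26,"linear":[0,5.5,-0.1],"twist":-0.0425},{"claw":26,"linear":[0,5.5,-0.1],"twist":-0.0425},{"claw":26,"linear":[0,3,0],"twist":-0.023}]'; python3 f.py R
python3 -m pendant '[{"claw":26,"linear":[0,1.2,0],"twist":-0.009},{"claw":26,"linear":[0,1.2,0],"twist":-0.009},{"claw":26,"linear":[0,1.2,0],"twist":-0.009},{"claw":26,"linear":[0,1.2,0],"twist":-0.009},{"claw":26,"linear":[0,1.2,0],"twist":-0.009},{"claw":26,"linear":[0,1.2,0],"twist":-0.009},{"claw":26,"linear":[0,1.2,0],"twist":-0.009},{"claw":26,"linear":[0,0,0],"twist":0},{"claw":26,"linear":[0,0,0],"twist":0},{"claw":26,"linear":[0,0,0],"twist":0}]'; python3 f.py R
```

```text
clock: 19.23
tool_pos: [0.5094, -0.163, 0.0606]
orientation: [16.4, 90.0, 100.1]
force: [0.7, 0.7, -0.1]
opening: 0.0261
ang rad 1.49 rad mm 129.2 jaw-tangent deg -0.1 F tool [ 0.12 -0.58  0.74] Mz -0.041 open 0.0261
clock: 20.07
tool_pos: [0.5014, -0.1624, 0.0605]
orientation: [99.0, 90.0, -173.8]
force: [0.3, 0.7, -0.0]
opening: 0.026
ang rad 1.551 rad mm 129.2 jaw-tangent deg -0.2 F tool [ 0.   -0.28  0.75] Mz -0.036 open 0.026
```

```bash
python3 -m pendant '[{"claw":26,"linear":[0,1.2,0],"twist":-0.009},{"claw":26,"linear":[0,1.2,0],"twist":-0.009},{"claw":26,"linear":[0,1.2,0],"twist":-0.009},{"claw":26,"linear":[0,1.2,0],"twist":-0.009},{"claw":26,"linear":[0,1.2,0],"twist":-0.009},{"claw":26,"linear":[0,1.2,0],"twist":-0.009},{"claw":26,"linear":[0,1.2,0],"twist":-0.009},{"claw":26,"linear":[0,0,0],"twist":0},{"claw":26,"linear":[0,0,0],"twist":0},{"claw":26,"linear":[0,0,0],"twist":0}]'; python3 f.py R
```

```text
clock: 20.9
tool_pos: [0.4933, -0.1623, 0.0606]
orientation: [-99.4, 90.0, -8.5]
force: [1.9, -1.2, -0.1]
opening: 0.0259
ang rad 1.614 rad mm 129.2 jaw-tangent deg -360.1 F tool [ 0.09 -1.9  -1.22] Mz -0.025 open 0.0259
```

Right latch ran free to its end stop (felt 1.9 N at 1.57). I back off, lift and go over the small red marker.

```bash
python3 -m pendant '[{"claw":36,"linear":[0,-3,0],"twist":0},{"claw":36,"linear":[-5,0,0],"twist":0},{"claw":36,"linear":[-25,0,0],"twist":0},{"claw":36,"linear":[-35,0,0],"twist":0},{"claw":44,"linear":[-35,0,0],"twist":0},{"claw":44,"linear":[0,8,30],"twist":0},{"claw":44,"linear":[0,8,33],"twist":0},{"claw":44,"linear":[0,8,33],"twist":0},{"claw":44,"linear":[0,8,33],"twist":0},{"claw":44,"linear":[0,6,25],"twist":0}]'
python3 -m pendant '[{"claw":44,"linear":[0,0,0],"twist":0},{"claw":44,"linear":[0,0,0],"twist":0},{"claw":44,"linear":[0,0,0],"twist":0},{"claw":44,"linear":[0,0,0],"twist":0},{"claw":44,"linear":[0,0,0],"twist":0},{"claw":44,"linear":[0,0,0],"twist":0},{"claw":44,"linear":[0,0,0],"twist":0},{"claw":44,"linear":[0,0,0],"twist":0},{"claw":44,"linear":[0,0,0],"twist":0},{"claw":44,"linear":[0,0,0],"twist":0}]'
python3 look.py R; python3 -c "
from h import *
shot('wrist','w4.png')"
```

```text
clock: 21.73
tool_pos: [0.4548, -0.0072, 0.161]
orientation: [-9.5, 90.0, 81.3]
force: [0.8, 0.0, 0.2]
opening: 0.0446
clock: 22.57
tool_pos: [0.4559, -0.0089, 0.1605]
orientation: [124.8, 90.0, -144.4]
force: [0.4, 1.3, -0.4]
opening: 0.0438
clock 22.5667 tcp [ 0.4559 -0.0089  0.1605] jaw deg -179.2 open 0.0438 F [ 0.45  1.34 -0.45]
knob region n 58 [ 0.5018 -0.153   0.0735] [ 0.496  -0.1632  0.0553] [ 0.5064 -0.1479  0.0914]
```

View pics/w4.png

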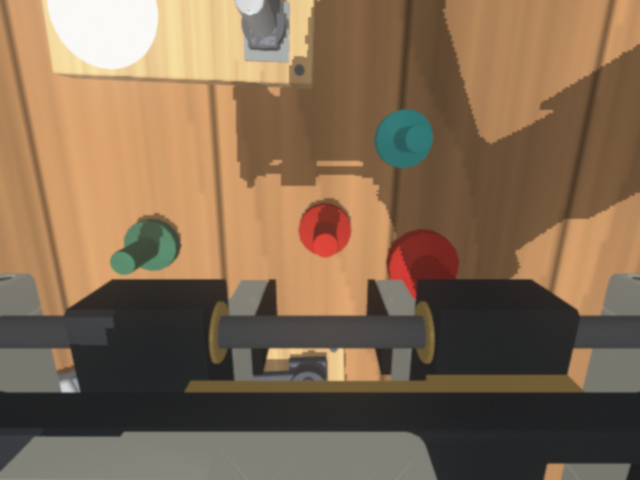

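Small red marker: foot at (325,230), stem top at (326,242). The big red is at (423,265). The right knob now sits over its grey plate at (258,10).

```bash
python3 -c "
from h import *
o=get_obs(); M=R.from_euler('xyz',o['orientation'],degrees=True).as_matrix();T=o['tool_pos'];print(T)
for n,uv,z in [('foot',(325,230),.012),('stem top',(326,243),.058),('bigred',(423,265),.012),('teal',(404,139),.012)]:
  X=ray('wrist',uv,z); print(n,X.round(4),(M.T@(X-T)*1000).round(1))
"
```

```text
[ 0.45586565 -0.00880881  0.16053903]
foot [ 0.4535 -0.007   0.012 ] [148.5   2.4   1.8]
stem top [ 0.4532 -0.0083  0.058 ] [102.5   2.7   0.5]
bigred [0.3622 0.0251 0.012 ] [148.5  93.1  35.2]
teal [ 0.3887 -0.0865  0.012 ] [148.5  68.3 -76.8]
```

```bash
python3 -m pendant '[{"claw":44,"linear":[10,2.5,1],"twist":0},{"claw":44,"linear":[25,0,0],"twist":0},{"claw":44,"linear":[30,0,0],"twist":0},{"claw":44,"linear":[30,0,0],"twist":0},{"claw":44,"linear":[22,0,0],"twist":0},{"claw":44,"linear":[12,0,0],"twist":0},{"claw":44,"linear":[8,0,0],"twist":0},{"claw":44,"linear":[0,0,0],"twist":0},{"claw":10,"linear":[0,0,0],"twist":0},{"claw":10,"linear":[0,0,0],"twist":0}]'
python3 -m pendant '[{"claw":10,"linear":[0,0,0],"twist":0},{"claw":10,"linear":[0,0,0],"twist":0},{"claw":10,"linear":[0,0,0],"twist":0},{"claw":10,"linear":[0,0,0],"twist":0},{"claw":10,"linear":[0,0,0],"twist":0},{"claw":10,"linear":[-5,0,0],"twist":0},{"claw":10,"linear":[-20,0,0],"twist":0},{"claw":10,"linear":[-30,0,0],"twist":0},{"claw":10,"linear":[-30,0,0],"twist":0},{"claw":10,"linear":[-30,0,0],"twist":0}]'
```

```text
clock: 23.5
tool_pos: [0.4541, -0.0075, 0.0244]
orientation: [-73.4, 89.9, 17.4]
force: [0.3, 0.0, -0.1]
opening: 0.036
clock: 24.33
tool_pos: [0.4527, -0.008, 0.14]
orientation: [105.1, 90.0, -164.1]
force: [1.1, 0.9, -2.0]
opening: 0.0188
```

```bash
python3 -m pendant '[{"claw":10,"linear":[0,-8,16],"twist":0},{"claw":10,"linear":[0,-15,31],"twist":0},{"claw":10,"linear":[0,-15,31],"twist":0},{"claw":10,"linear":[0,-15,31],"twist":0},{"claw":10,"linear":[0,-15,31],"twist":0},{"claw":10,"linear":[0,-15,31],"twist":0},{"claw":10,"linear":[0,-15,31],"twist":0},{"claw":10,"linear":[0,-15,31],"twist":0},{"claw":10,"linear":[0,-11,23],"twist":0},{"claw":10,"linear":[0,-6,11],"twist":0}]'
python3 -m pendant '[{"claw":10,"linear":[0,0,0],"twist":0},{"claw":10,"linear":[0,0,0],"twist":0},{"claw":10,"linear":[0,0,0],"twist":0},{"claw":10,"linear":[0,0,0],"twist":0},{"claw":10,"linear":[0,0,0],"twist":0},{"claw":10,"linear":[0,0,0],"twist":0},{"claw":10,"linear":[0,0,0],"twist":0},{"claw":10,"linear":[0,0,0],"twist":0},{"claw":10,"linear":[0,0,0],"twist":0},{"claw":10,"linear":[0,0,0],"twist":0}]'
python3 look.py L; python3 -c "
from h import *
shot('wrist','w5.png')"
```

```text
clock: 25.17
tool_pos: [0.5803, 0.2638, 0.1381]
orientation: [145.0, 90.0, -124.1]
force: [1.5, -0.3, -0.8]
opening: 0.0191
clock: 26.0
tool_pos: [0.5794, 0.261, 0.1386]
orientation: [1.3, 90.0, 92.1]
force: [-0.3, -0.1, -1.6]
opening: 0.0184
clock 26.0 tcp [0.5794 0.261  0.1386] jaw deg -179.2 open 0.0184 F [-0.26 -0.14 -1.61]
knob region n 407 [0.3878 0.1019 0.0745] [0.3317 0.0175 0.0553] [0.6041 0.1545 0.0913]
bar world ang 6.7 latch rad 0.062 knob [0.5947 0.1517] delta in tool mm [  -0.   -13.7 -109.5]
```

View pics/w5.png

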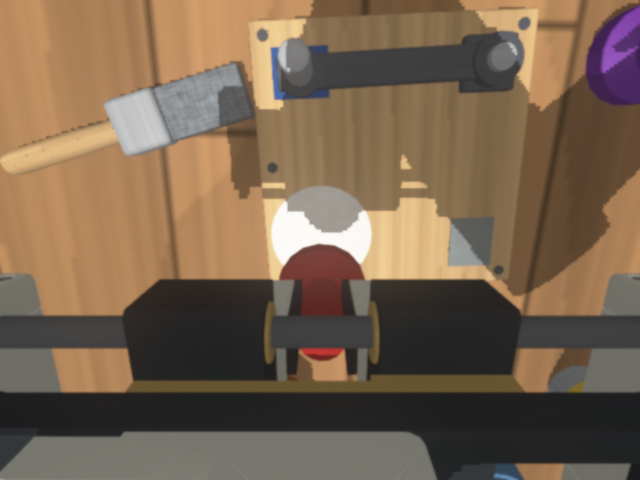

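Wrist view: disc centre about (321,235), marker held above it, left knob over its blue plate at (300,70).

```bash
python3 -c "
from h import *
o=get_obs(); M=R.from_euler('xyz',o['orientation'],degrees=True).as_matrix();T=o['tool_pos'];print(T)
for n,uv,z in [('disc',(321.5,235),.024),('knob L top',(294,56),.09),('pivotL',(503,55),.05),('blue',(300,73),.025)]:
  X=ray('wrist',uv,z); print(n,X.round(4),(M.T@(X-T)*1000).round(1))
"
```

```text
[0.57946137 0.26104472 0.13854574]
disc [0.5803 0.2584 0.024 ] [114.5  -0.8  -2.6]
knob L top [0.5966 0.1425 0.09  ] [  48.6  -15.5 -118.8]
pivotL [0.4672 0.1317 0.05  ] [  88.6  114.2 -127.7]
blue [0.5972 0.1398 0.025 ] [ 113.6  -16.  -121.5]
```

Knob is within 3 mm of the blue plate's middle. I lower the marker.

```bash
python3 -m pendant '[{"claw":10,"linear":[15,0,-1.5],"twist":0},{"claw":10,"linear":[25,0,0],"twist":0},{"claw":10,"linear":[20,0,0],"twist":0},{"claw":10,"linear":[14,0,0],"twist":0},{"claw":10,"linear":[8,0,0],"twist":0},{"claw":10,"linear":[4,0,0],"twist":0},{"claw":10,"linear":[2,0,0],"twist":0},{"claw":10,"linear":[1,0,0],"twist":0},{"claw":10,"linear":[0,0,0],"twist":0},{"claw":10,"linear":[0,0,0],"twist":0}]'
```

```text
clock: 26.93
tool_pos: [0.58, 0.2599, 0.0505]
orientation: [-54.3, 89.9, 36.5]
force: [0.5, 0.4, -1.2]
opening: 0.0188
```

```bash
python3 -m pendant '[{"claw":10,"linear":[0.5,0,0],"twist":0},{"claw":10,"linear":[0.5,0,0],"twist":0},{"claw":10,"linear":[0.5,0,0],"twist":0},{"claw":10,"linear":[0.5,0,0],"twist":0},{"claw":10,"linear":[0,0,0],"twist":0},{"claw":10,"linear":[0,0,0],"twist":0},{"claw":10,"linear":[0,0,0],"twist":0},{"claw":10,"linear":[0,0,0],"twist":0},{"claw":10,"linear":[0,0,0],"twist":0},{"claw":10,"linear":[0,0,0],"twist":0}]'
```

```text
clock: 27.77
tool_pos: [0.5796, 0.2597, 0.0484]
orientation: [-64.5, 90.0, 26.4]
force: [-2.8, -1.1, 6.0]
opening: 0.0186
```

Contact (6 N up). I release and lift.

```bash
python3 -m pendant '[{"claw":40,"linear":[0,0,0],"twist":0},{"claw":40,"linear":[0,0,0],"twist":0},{"claw":40,"linear":[0,0,0],"twist":0},{"claw":40,"linear":[0,0,0],"twist":0},{"claw":40,"linear":[0,0,0],"twist":0},{"claw":40,"linear":[-10,0,0],"twist":0},{"claw":40,"linear":[-25,0,0],"twist":0},{"claw":40,"linear":[-35,0,0],"twist":0},{"claw":40,"linear":[-35,0,0],"twist":0},{"claw":40,"linear":[-25,0,0],"twist":0}]'
python3 -m pendant '[{"claw":40,"linear":[0,0,-10],"twist":0},{"claw":40,"linear":[0,0,0],"twist":0},{"claw":40,"linear":[0,0,0],"twist":0},{"claw":40,"linear":[0,0,0],"twist":0},{"claw":40,"linear":[0,0,0],"twist":0},{"claw":40,"linear":[0,0,0],"twist":0},{"claw":40,"linear":[0,0,0],"twist":0},{"claw":40,"linear":[0,0,0],"twist":0},{"claw":40,"linear":[0,0,0],"twist":0},{"claw":40,"linear":[0,0,0],"twist":0}]'
python3 look.py R; python3 -c "
from h import *
a,d=shot('side','d9.png'); cv2.imwrite('pics/d9c.png',cv2.resize(a[150:420,220:480,::-1],(780,600)))
W,m=cloud('side',d); k=m&(a[...,0]>70)&(a[...,1]<60)&(a[...,2]<60)&(abs(W[...,0]-.58)<.04)&(abs(W[...,1]-.26)<.04)
q=W[k]; print(k.sum(),q.min(0).round(4),q.max(0).round(4))"
```

```text
clock: 28.6
tool_pos: [0.5803, 0.2599, 0.1817]
orientation: [-65.3, 89.8, 25.6]
force: [1.4, 0.8, -0.1]
opening: 0.04
clock: 29.43
tool_pos: [0.5796, 0.2496, 0.1774]
orientation: [128.3, 90.0, -140.9]
force: [0.1, 0.7, -0.1]
opening: 0.0401
clock 29.4333 tcp [0.5796 0.2496 0.1774] jaw deg -179.2 open 0.0401 F [ 0.13  0.68 -0.13]
knob region n 99 [ 0.4986 -0.1535  0.0757] [ 0.4909 -0.167   0.0553] [ 0.5065 -0.1464  0.0913]
bar world ang 95.02 latch rad 1.686 knob [ 0.4834 -0.158 ] delta in tool mm [ 1.000e-01  1.021e+02 -4.062e+02]
448 [0.5555 0.248  0.028 ] [0.608  0.2915 0.6017]
```

View pics/d9c.png

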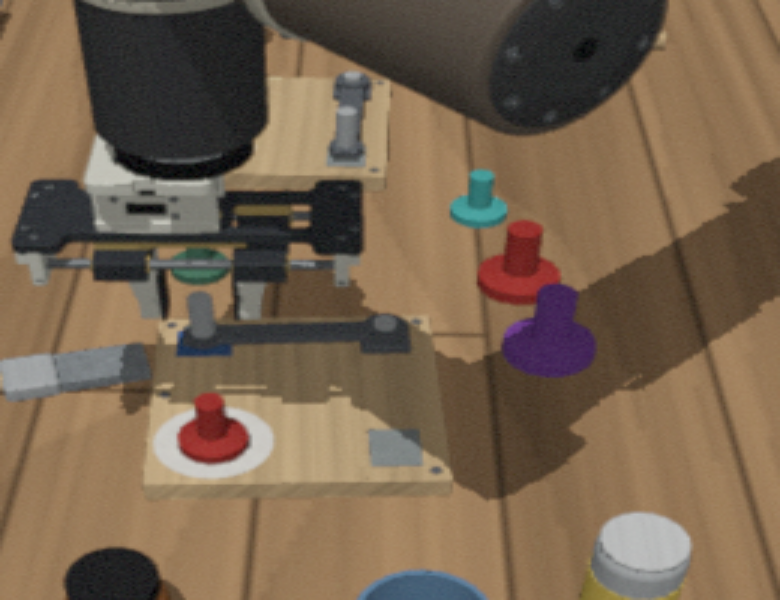

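The red marker stands on the left board's white disc at (212,438). The left latch is over its blue plate (205,340), and the right one is over its grey plate (347,140). Nothing else has moved, so I hand in.

```bash
python3 -c "
from plant import *
print(close_job())"
```

```text
the job is handed in; nothing more can be done
None
```

I checked both latches by feel, left then right, and handed the job in at about 29.5 s of the 72 s allowed. The system gave no verdict.

- **Left latch:** it binds at about 0.74 rad. I felt 6.9 N there, well under the 18 N limit, then swung it back over its blue plate. The last look put the knob about 3 mm from the plate's middle.
- **Right latch:** it ran free, with about 1.3 N at most along the arc. It met its end stop at about 1.57 rad with a 1.9 N push, and I left it over its grey plate.
- **Red marker:** I took the smaller red one and stood it upright on the left board's white disc. By the tool position at release and the disc as the wrist camera saw it, it is within about 2 mm of the centre. The final picture shows it upright and well inside the disc.
- **Everything else:** the last picture shows no sign of anything else having moved, though I did not measure those objects. It does not show the hammer, bamboo or the whole mug. The gripper was clear and touching nothing at hand-in.

**Checks that disagreed:**
- **Latch angles:** the side camera's bar-angle estimate read 0.03 to 0.06 rad high on the left, and 1.69 rad on the right against a stop at 1.57. I put this down to partial views and relied on the wrist camera and tool readings.
- **Board position:** the side and wrist cameras differed by about 4 mm in y.

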